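Load the load-cell hanger and put the meter away

ROBOT

A 6-joint arm with a two-finger parallel gripper is mounted at the origin on the work surface. World frame = base frame: x ahead of the robot, y to its left, z up, the work surface at z = 0. Lengths are in m, angles in rad, forces in N, time in s.
With the tool pointing down it reaches from about 0.225 to 0.875 m from the base axis. Payload 3.4 kg.
Tool frame: the origin (TCP) lies on the centre line of the jaws, within the pads' length; the fingertips stand 11 mm ahead of it and the grasp point (between the pads) lies 8 mm behind it; z points along the fingers, y is the line along which they close (so a half turn about z gives the same grasp; the last joint's range is limited). The gripper opens to 85 mm and grips with 20 to 120 N. Pads are 22 mm wide; open, the fingers measure 114 mm over their backs; the gripper's body (76 mm by 85 mm) begins 54 mm behind the grasp point. The pads swing forward as they close: fully open they stand 13 mm farther back than shut.
Start: joints at [-1.393, 0.276, 1.505, -0, 1.361, -0.121], TCP at [0.169, -0.55, 0.242] pointing down, gripper open.
Joint ranges: [-2.89, 2.89], [-0.75, 2.08], [0.22, 2.7], [-1.18, 4.32], [0.11, 2.71], [-2.7, 2.7]. Speed limits (rad/s): [2.57, 2.57, 3.14, 3.14, 3.14, 3.14].

INTERFACE

Orientations are given as a unit quaternion [w, x, y, z].
In Python, from rig import manip, eyes, job gives the robot as it stands.
- The arm moves only by the tool drive_tool, never from a script. Its argument "rows" is a list of rows, each a list of 3 entries, a list of its own where there are three numbers: the turn, a rotation vector about the world's x, y, z in rad, then the shift along the world's x, y, z in cm, then the finger opening in cm, from 0 to 8.54. A call has 1 to 8 rows; each row shifts and turns the commanded pose from where the row before left it; what a row does not reach is not made up. A row lasts 1/8 s, in which the tool goes at most 62.5 mm and 10.7 degrees, less where a joint would pass 70% of its speed; a pose out of reach is approached as far as the arm can. A call is refused whole if a number of a shift passes 6.25 or a number of a turn 0.188, either way. A call with a gripper value outside its range is refused whole. The fingers move at their own pace and stop on an object; "force" is the grip in N (left out, the last holds). Time passes only in rows, so rows that do not move let the fingers close. It gives the time, the measured TCP pose, the force, the opening and the grip force at its end, in the units of the state.
- manip.get_state(): the state, without advancing time (a new reading comes with each control period).
- eyes.get_image(name): name is "scene" or "top" or "wrist"; returns the picture (384x512x3 uint8, red, green, blue); there is no depth.
- eyes.get_calibration(name): a dict with "camera_matrix" (3x3 intrinsics, pixels), "view" (4x4, takes a point from world to camera coordinates). Camera axes: x right, y up, looking along -z (the intrinsics and any distortion apply to the point x, -y, -z); pixel columns grow to the right and rows downward; lengths in m; the calibration is good to about 2 mm. A picture is of the moment at which its call begins: read the wrist's pose just before it. get_calibration takes no time and is no camera call; for the wrist camera it gives the pose at the moment of the call.
- job.sign_off(): hands the job in; it is judged then, once.
The state is a dict: "clock": time; "qpos": joint angles; "qd": joint speeds; "effort": joint torques, N m; "position": TCP position; "ee_rot": TCP orientation; "contact_force": force on the tool from outside, world axes, zero at the start; "moment": the same for the moment, N m; "width": finger opening in m; "gripper_force": force on a finger pad.
Only numpy, scipy, OpenCV 4.12 (cv2) and the standard library are available. Lean on these libraries where they do the work, as an engineer would, in place of code of your own. Each camera call takes 0.05 s, during which the arm holds its last target. There are 200 camera calls.

TASK

Load the weight hanger on the load cell for an overnight creep test and clear up: slide every slotted disc on the bench in under the hanger's knob so that all lie flat on one another on its foot plate, centred on the stem, each with its slot pointing a different way, a quarter turn from the others, so that none can slide off. Put the hand-held meter and the grey probe case into the open drawer and slide it fully shut, and leave the other things on the bench where they are.

Things in the scene. Friction and masses are not known exactly. Their poses are not given: they have to be found in the camera images.
- disc1_c (a point): Centre (half-way up) of a slotted disc: plain steel, 64 mm diameter, 8 mm thick, 0.18 kg, both faces alike, flat on the bench at the start. A slot 14 mm wide with parallel sides runs from 7 mm behind the centre out through the rim. Its x axis points from the centre along the slot to its mouth. Three or four such discs, all alike.
- disc1_mouth (a point): Middle of the slot's mouth at the rim of disc1, 32 mm from its centre, half-way up.
- disc2_c (a point): Centre (half-way up) of a slotted disc: plain steel, 64 mm diameter, 8 mm thick, 0.18 kg, both faces alike, flat on the bench at the start. A slot 14 mm wide with parallel sides runs from 7 mm behind the centre out through the rim. Its x axis points from the centre along the slot to its mouth. Three or four such discs, all alike.
- disc2_mouth (a point): Middle of the slot's mouth at the rim of disc2, 32 mm from its centre, half-way up.
- disc3_c (a point): Centre (half-way up) of a slotted disc: plain steel, 64 mm diameter, 8 mm thick, 0.18 kg, both faces alike, flat on the bench at the start. A slot 14 mm wide with parallel sides runs from 7 mm behind the centre out through the rim. Its x axis points from the centre along the slot to its mouth. Three or four such discs, all alike.
- disc3_mouth (a point): Middle of the slot's mouth at the rim of disc3, 32 mm from its centre, half-way up.
- disc4_c (a point): Centre (half-way up) of a slotted disc: plain steel, 64 mm diameter, 8 mm thick, 0.18 kg, both faces alike, flat on the bench at the start. A slot 14 mm wide with parallel sides runs from 7 mm behind the centre out through the rim. Its x axis points from the centre along the slot to its mouth. Three or four such discs, all alike.
- disc4_mouth (a point): Middle of the slot's mouth at the rim of disc4, 32 mm from its centre, half-way up.
- hanger_seat (a point): Weight hanger: round brass foot plate, 44 mm diameter, for the discs; a stem of 8 mm diameter rises from its middle to a 20 mm knob. Point: on the stem's axis on the plate's upper face, 75 mm above the bench; z up. The knob's underside is 48 mm, its top 54 mm above this point. The knob is wider than the slots: a disc goes in from the side, slot first, below the knob.
- hanger: The fixed load-cell stand that carries the hanger on the free end of its beam: origin on the bench under the stem. Base 70 mm wide and beam 30 mm wide (top 60 mm above the bench) run 155 mm from the stem along its x, away from the robot. Two white bottles (210 mm tall at most) and a mug stand fixed near the bench's far edge, 200 mm or more from the stem, to its right.
- meter_c (a point): Centre (half-way up) of the hand-held meter lying on its back: black body with orange guard, display and dial on top, 125 (its x) x 62 (its y) x 36 mm, to be gripped across the 58 mm body (y); the point lies 15 mm above its underside. 0.28 kg.
- case_c (a point): Centre (half-way up) of a closed grey hard case for probes, with two black latches, 105 (its x) x 50 (its y) x 32 mm; 16 mm above its underside. 0.15 kg.
- cabinet_front (a point): Low grey drawer unit fixed on the bench, 260 (x, depth) x 300 (y, width) x 105 mm high; the point is the middle of the lower edge of its front, at bench height; x points into the unit, away from the robot, y to the left. One drawer slides out of the front along -x.
- drawer (a joint): How far the drawer is pulled out, m: 0 = shut, 0.18 = its stop. Starts open 0.155 to 0.175. It slides with about 1 N of friction and stays where it is left.
- drawer_handle (a point): Middle of the drawer's bar handle (a round bar 11 mm thick and 120 mm long, along the unit's y, 67 mm above the bench). It stands 35 mm in front of the drawer's front panel; the inside of the drawer begins 56 mm behind it (+x) and is 215 mm (x) x 258 mm (y), its floor 22 mm and its rim 83 mm above the bench. Moves with the drawer.
- tape: Not part of the job, leave alone: roll of grey tape lying flat, 90 mm diameter, 20 mm tall. Origin at its underside, in the middle.
- marker: Not part of the job, leave alone: white marker pen, 120 mm long, 16 mm thick (along its x). Origin at its underside, in the middle.
- driver: Not part of the job, leave alone: screwdriver, 160 mm long (along its x). Origin at its underside, in the middle.
- mouse: Not part of the job, leave alone: black computer mouse, 100 x 58 x 30 mm. Origin at its underside, in the middle.
Mind the look-alikes: they are no part of the job. Leave any blue look-alike of the part that bears meter_c alone.

How it is judged:
At the end, for the whole second after the job is handed in: Every disc lies flat on the hanger, centre within 10 mm of the stem axis and at most 36 mm above the foot plate; slot mouths of any two discs over 30 mm apart seen from above (about 55 degrees); meter and case lie in the drawer, shut to within 8 mm (horizontal distance between each of disc1_c, disc2_c, disc3_c, disc4_c and hanger_seat below 0.01 m and z of disc1_c in the frame of hanger_seat between 0 and 0.036 m and (angle between disc1_c's own z axis and vertical below 0.12 rad or angle between disc1_c's own z axis and vertical above 3.02 rad) and z of disc2_c in the frame of hanger_seat between 0 and 0.036 m and (angle between disc2_c's own z axis and vertical below 0.12 rad or angle between disc2_c's own z axis and vertical above 3.02 rad) and horizontal distance between each of disc2_mouth, disc3_mouth, disc4_mouth and disc1_mouth above 0.03 m and z of disc3_c in the frame of hanger_seat between 0 and 0.036 m and (angle between disc3_c's own z axis and vertical below 0.12 rad or angle between disc3_c's own z axis and vertical above 3.02 rad) and horizontal distance between each of disc3_mouth, disc4_mouth and disc2_mouth above 0.03 m and z of disc4_c in the frame of hanger_seat between 0 and 0.036 m and (angle between disc4_c's own z axis and vertical below 0.12 rad or angle between disc4_c's own z axis and vertical above 3.02 rad) and horizontal distance between disc4_mouth and disc3_mouth above 0.03 m and x of meter_c in the frame of cabinet_front between 0.005 and 0.245 m and y of meter_c in the frame of cabinet_front between -0.13 and 0.13 m and z of meter_c in the frame of cabinet_front between 0.02 and 0.08 m and x of case_c in the frame of cabinet_front between 0.005 and 0.245 m and y of case_c in the frame of cabinet_front between -0.13 and 0.13 m and z of case_c in the frame of cabinet_front between 0.02 and 0.08 m and value of joint drawer below 0.008 m); the robot touches nothing.
It fails at once if a bystander (tape, marker, screwdriver, mouse) is moved more than 40 mm (distance of any of tape, marker, driver, mouse from where it was at the start of the episode above 0.04 m).
Of disc1, disc2, disc3, disc4 only 3 to 4 are there at a start; the rules pass over those that are not, and their reading is None.
At some moment in a run one of meter, case may be knocked a few centimetres aside while the robot is not near it.
It also fails if it takes over 210 s, if anything falls off the work surface, if the arm or the gripper's body presses on something with over 40 N, if the wrist force passes 120 N, or if a joint passes its speed limit or range.

## Working session

There is one attempt and no reset: what is moved stays moved. The work goes in short steps, Python scripts to look and compute and a tool call to move; the robot and the scene stay as the last step left them, time stands still between calls to the robot, and variables do not carry over. Pictures are saved under pics/ and viewed, at most 14 in all, crops included, and the job is handed in when it is done.

Besides the shell and the picture viewer there is one more tool, called after ">>>" by a JSON object that holds its "fn" and its "kwargs", one argument or row to a line. drive_tool: Moves the arm, as the interface text tells. Its arguments: {"type":"object","properties":{"rows":{"type":"array"},"force":{"type":"number"}},"required":["rows"]}

```bash
ls; mkdir -p pics; cat > h.py <<'E'
import numpy as np, cv2
from rig import manip, eyes, job
def snap(cam, fn=None):
    im=eyes.get_image(cam); c=eyes.get_calibration(cam)
    im=np.ascontiguousarray(np.array(im))
    if fn: cv2.imwrite('pics/'+fn, im[:,:,::-1])
    return im,c
def ray(c,u,v):
    K=np.array(c['camera_matrix']);V=np.array(c['view'])
    d=np.linalg.inv(K)@np.array([u,v,1.]); d=np.array([d[0],-d[1],-d[2]])
    R=V[:3,:3]; o=-R.T@V[:3,3]; return o,R.T@d
def onplane(c,u,v,z):
    o,d=ray(c,u,v); return o+d*(z-o[2])/d[2]
def proj(c,p):
    V=np.array(c['view']);q=V[:3,:3]@np.array(p)+V[:3,3]
    r=np.array(c['camera_matrix'])@np.array([q[0],-q[1],-q[2]]); return r[:2]/r[2]
E
python3 - <<'E'
from h import *
im,c=snap('top','top0.png'); print({k:np.round(np.array(v),3).tolist() for k,v in c.items()})
im,c=snap('scene','scene0.png');print({k:np.round(np.array(v),3).tolist() for k,v in c.items()})
print(manip.get_state())
E
```

```text
pics
{'camera_matrix': [[383.982, 0.0, 257.172], [0.0, 383.982, 196.151], [0.0, 0.0, 1.0]], 'view': [[-0.012, -1.0, -0.02, -0.095], [0.985, -0.016, 0.173, -0.513], [-0.173, -0.018, 0.985, -1.066], [0.0, 0.0, 0.0, 1.0]]}
{'camera_matrix': [[387.422, 0.0, 259.236], [0.0, 387.422, 190.336], [0.0, 0.0, 1.0]], 'view': [[-0.444, 0.896, -0.01, 0.323], [-0.577, -0.277, 0.768, 0.196], [0.686, 0.347, 0.64, -1.788], [0.0, 0.0, 0.0, 1.0]]}
{'clock': 0.1, 'qpos': array([-1.39299402e+00,  2.76550739e-01,  1.50603933e+00, -1.40083004e-05,
        1.36071842e+00, -1.21029987e-01]), 'qd': array([ 2.74945021e-04, -1.76807661e-03, -3.43503792e-03,  2.64826877e-04,
        5.03692315e-04, -2.62337602e-05]), 'effort': array([ 1.54514120e-03, -4.17699265e+01, -2.46404475e+01, -1.51126983e-04,
        5.79319560e-03,  4.61267589e-06]), 'position': array([ 0.16917188, -0.549055  ,  0.24150231]), 'ee_rot': array([-8.57376206e-04,  9.88857577e-01,  1.48862207e-01, -3.11958253e-05]), 'contact_force': array([0.52638894, 0.69856327, 0.57262697]), 'moment': array([-0.01060726,  0.08011727,  0.0302092 ]), 'gripper_force': 0.0, 'width': 0.08542585285445083}
```

View pics/top0.png

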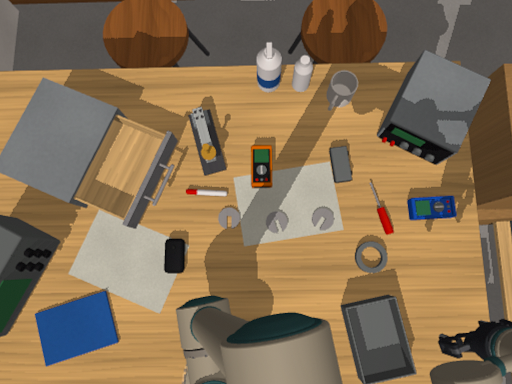

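View pics/scene0.png

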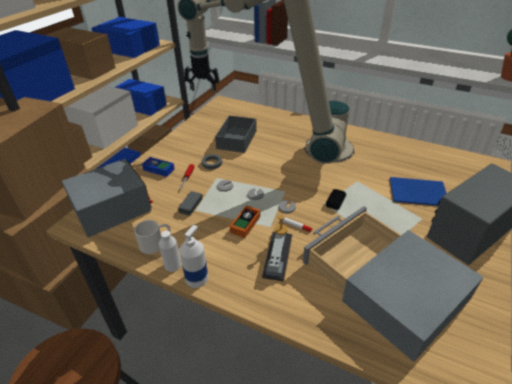

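The top view shows three discs at about (229,217), (277,220) and (322,218), with the hanger at (208,152). The orange meter is at (261,166), the grey case at (341,163), and the open drawer has its handle near (165,185). The blue look-alike is at (432,208). I'll zoom in to measure.

```bash
python3 - <<'E'
from h import *
im=cv2.imread('pics/top0.png'); 
a=cv2.resize(im[100:250,100:370],None,fx=2.96,fy=2.96,interpolation=cv2.INTER_CUBIC); cv2.imwrite('pics/crop0.png',a)
E
```

```text
(no output)
```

View pics/crop0.png

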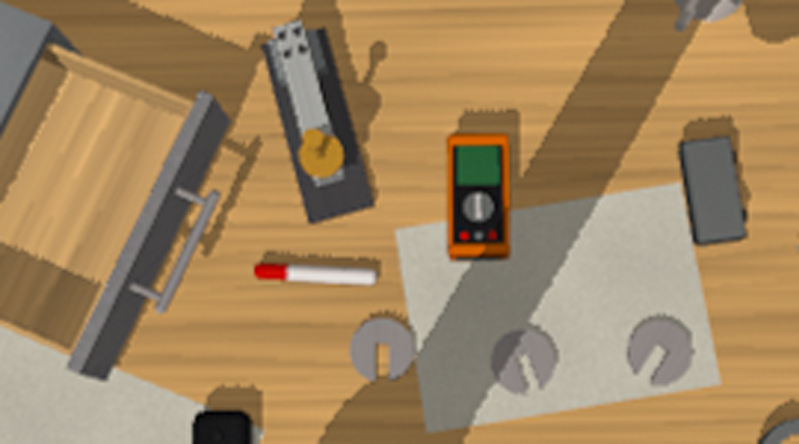

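Positions are readable in this crop, which is about 1 mm per pixel. The disc slots open towards the robot: mouths at crop (382,380), (533,390) and (645,382). The handle bar runs from (213,195) to (160,308). Next step is colour masks for sub-pixel values.

```bash
python3 - <<'E'
from h import *
im=cv2.imread('pics/top0.png'); c=eyes.get_calibration('top')
P=lambda x,y,z: onplane(c,100+(x+.5)/2.96-.5,100+(y+.5)/2.96-.5,z)
r=lambda p:np.round(p,4).tolist()
hsv=cv2.cvtColor(im,cv2.COLOR_BGR2HSV)
def blob(m,box):
    x0,y0,x1,y1=box; q=np.zeros_like(m);q[y0:y1,x0:x1]=m[y0:y1,x0:x1]
    cs,_=cv2.findContours(q,cv2.RETR_EXTERNAL,cv2.CHAIN_APPROX_NONE); return max(cs,key=cv2.contourArea)
def rect(cn,z,n):
    pts=np.array([onplane(c,*p[0],z)[:2] for p in cn],np.float32)
    R=cv2.minAreaRect(pts*1000); b=cv2.boxPoints(R); e=b[1]-b[0];f=b[2]-b[1]; l=e if np.hypot(*e)>np.hypot(*f) else f
    print(n,np.round(R[0],1),np.round(R[1],1),'long axis deg',np.degrees(np.arctan2(l[1],l[0])))
orange=((hsv[...,0]<14)&(hsv[...,1]>215)&(hsv[...,2]>150)).astype(np.uint8)
rect(blob(orange,(245,138,280,192)),.025,'meter')
b=im.astype(int)
dark=((hsv[...,1]<60)&(hsv[...,2]<125)).astype(np.uint8)
rect(blob(dark,(325,140,356,186)),.032,'case')
for n,(cx,cy),(mx,my) in [('A',(382,348),(382,378)),('B',(525,360),(534,390)),('C',(660,350),(643,381))]:
    p=P(cx,cy,.008);m=P(mx,my,.008); d=m-p; print(n,r(p),np.hypot(*d[:2]),np.degrees(np.arctan2(d[1],d[0])))
a,b_=P(213,195,.067),P(160,308,.067); print('handle',r(a),r(b_),r((a+b_)/2),np.linalg.norm(a-b_),np.degrees(np.arctan2(*(a-b_)[[1,0]])))
for q in [(322,153)]: print('knob/plate',r(P(*q,.129)),r(P(*q,.075)))
print('panel top ends',r(P(209,97,.085)),r(P(102,378,.085)))
E
```

```text
meter [ 661.2 -141.7] [ 6.  12.5] long axis deg -1.0049015
case [ 607.5 -348.4] [105.8  54.8] long axis deg 4.933644
A [0.4559, -0.016, 0.008] 0.03003794942856547 -179.96531096034354
B [0.4418, -0.1587, 0.008] 0.031088620960194553 -164.5537534126193
C [0.4499, -0.2931, 0.008] 0.03553918483272159 149.44969380204734
handle [0.601, 0.1433, 0.067] [0.4904, 0.1914, 0.067] [0.5457, 0.1674, 0.067] 0.12057862641466754 -23.482612167827682
knob/plate [0.6228, 0.0281, 0.129] [0.6391, 0.0361, 0.075]
panel top ends [0.6945, 0.1454, 0.085] [0.4223, 0.2382, 0.085]
```

>>> {"fn": "drive_tool", "kwargs": {
  "rows": [
    [[0,0,-0.1],[4,4,2],8.5],
    [[0,0,-0.1],[4,4,2],8.5],
    [[0,0,-0.1],[4,4,2],8.5],
    [[0,0,0],[4,4,2],8.5],
    [[0,0,0],[4,4,2],8.5],
    [[0,0,0],[4,4,2],8.5],
    [[0,0,0],[4,4,1],8.5],
    [[0,0,0],[4,4,1],8.5]
  ]
}}

```text
clock: 1.1
position: [0.4903, -0.228, 0.3825]
ee_rot: [0.0, 1.0, -0.001, -0.0]
contact_force: [0.6, -0.3, -0.1]
width: 0.0851
gripper_force: 0.0
```

>>> {"fn": "drive_tool", "kwargs": {
  "rows": [
    [[0,0,0],[3,3,0],8.5],
    [[0,0,0],[3,1,0],8.5],
    [[0,0,0],[0,0,0],8.5],
    [[0,0,0],[0,0,0],8.5]
  ]
}}

```text
clock: 1.6
position: [0.5486, -0.1897, 0.3818]
ee_rot: [-0.0, 1.0, -0.001, -0.001]
contact_force: [0.2, -0.0, 0.3]
width: 0.0849
gripper_force: 0.0
```

```bash
python3 - <<'E'
from h import *
print(manip.get_state()['position'])
im,c=snap('wrist','w0.png'); np.savez('w0',K=c['camera_matrix'],V=c['view']);print(c)
cv2.imwrite('pics/w0b.png',cv2.resize(im[:,:,::-1],(800,600),interpolation=cv2.INTER_CUBIC))
E
```

```text
[ 0.54861767 -0.18970354  0.38179235]
{'camera_matrix': array([[300.80638876,   0.        , 257.98431734],
       [  0.        , 300.80638876, 191.47946354],
       [  0.        ,   0.        ,   1.        ]]), 'view': array([[-2.41582689e-03, -9.99997034e-01, -3.10912047e-04,
        -1.87650068e-01],
       [ 9.50212406e-01, -2.19867651e-03, -3.11595169e-01,
        -4.35497744e-01],
       [ 3.11593561e-01, -1.04819247e-03,  9.50214899e-01,
        -6.83655029e-01],
       [ 0.00000000e+00,  0.00000000e+00,  0.00000000e+00,
         1.00000000e+00]])}
```

View pics/w0b.png

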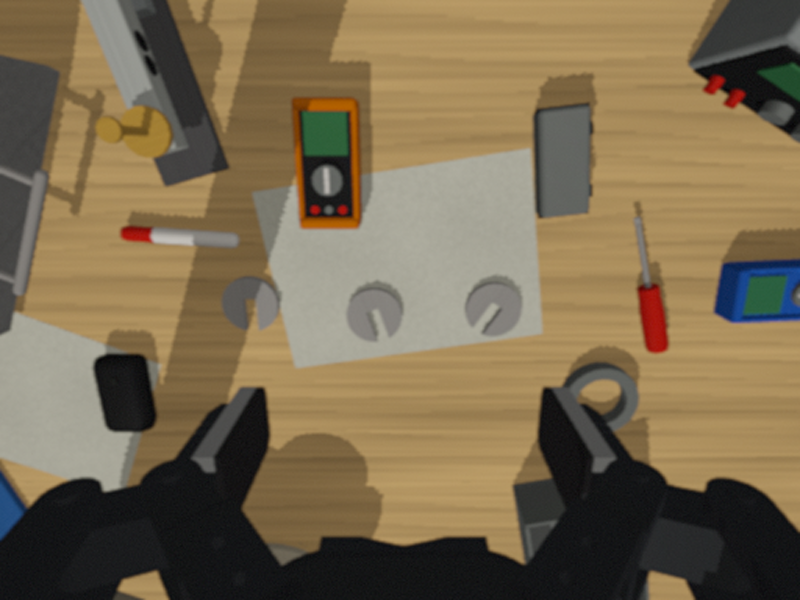

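The wrist view (800 px) shows the meter at x 295–358, y 98–227, and the case top at x 537–590, y 104–216. The discs are at (250,302), (375,314) and (494,306), the knob at (110,128), and the foot plate at (147,132).

```bash
python3 - <<'E'
from h import *
f=np.load('w0.npz');c={'camera_matrix':f['K'],'view':f['V']}
s=.64
P=lambda x,y,z: onplane(c,(x+.5)*s-.5,(y+.5)*s-.5,z)
r=lambda p:np.round(p,4).tolist()
ang=lambda d:round(float(np.degrees(np.arctan2(d[1],d[0]))),1)
for n,p in {'A':(250,302),'B':(375,314),'C':(494,306)}.items(): print(n,r(P(*p,.006)))
for n,m in {'A':(260,327),'B':(382,341),'C':(481,332)}.items(): print(n,'mouth',r(P(*m,.008)))
q=[P(x,y,.03) for x,y in [(293,100),(357,98),(361,226),(302,228)]]
print('meter',r(sum(q)/4),np.linalg.norm(q[0]-q[1]),np.linalg.norm(q[1]-q[2]),ang(q[1]-q[2]),ang(q[0]-q[3]))
q=[P(x,y,.032) for x,y in [(539,109),(589,103),(590,213),(540,217)]]
print('case',r(sum(q)/4),np.linalg.norm(q[0]-q[1]),np.linalg.norm(q[1]-q[2]),ang(q[1]-q[2]),ang(q[0]-q[3]))
print('knob',r(P(110,128,.129)),'plate',r(P(147,132,.075)))
print('handle right end',r(P(41,174,.067)),r(P(19,292,.067)))
print('stand base edge',ang(P(152,0,0.05)-P(227,167,0.05)))
# detected discs, hsv check
im=cv2.imread('pics/w0.png');h=cv2.cvtColor(im,cv2.COLOR_BGR2HSV)
for x,y in [(250,285),(370,300),(494,290),(560,160),(430,230),(340,190)]: print((x,y),h[int(y*s),int(x*s)],im[int(y*s),int(x*s)])
E
```

```text
A [0.4572, -0.014, 0.006]
B [0.4424, -0.1561, 0.006]
C [0.4518, -0.2923, 0.006]
A mouth [0.4274, -0.0231, 0.008]
B mouth [0.4096, -0.1637, 0.008]
C mouth [0.4206, -0.2786, 0.008]
meter [0.6075, -0.1148, 0.03] 0.060952498827936304 0.12172137437802898 0.0 0.0
case [0.61, -0.3478, 0.032] 0.04725527751141799 0.10449218845605586 7.4 5.6
knob [0.6396, 0.0366, 0.129] plate [0.6381, 0.0364, 0.075]
handle right end [0.6021, 0.1444, 0.067] [0.4886, 0.1939, 0.067]
stand base edge 19.1
(250, 285) [18 14 90] [85 88 90]
(370, 300) [ 19  15 133] [125 130 133]
(494, 290) [ 18  19 133] [123 129 133]
(560, 160) [ 53  10 102] [ 98 102  99]
(430, 230) [ 26  23 169] [154 167 169]
(340, 190) [50 11 72] [69 72 70]
```

>>> {"fn": "drive_tool", "kwargs": {
  "rows": [
    [[0,0,0],[3,3.8,-4],8.5],
    [[0,0,0],[2.9,3.7,-4],8.5],
    [[0,0,0],[0,0,-6],8.5],
    [[0,0,0],[0,0,-6],8.5],
    [[0,0,0],[0,0,-6],8.5],
    [[0,0,0],[0,0,-6],8.5],
    [[0,0,0],[0,0,-3],8.5],
    [[0,0,0],[0,0,-1.4],8.5]
  ]
}}

```text
clock: 2.65
position: [0.6064, -0.1154, 0.017]
ee_rot: [-0.0, 1.0, -0.001, -0.002]
contact_force: [0.1, 0.1, -0.1]
width: 0.0849
gripper_force: 0.0
```

>>> {"fn": "drive_tool", "kwargs": {
  "rows": [
    [[0,0,0],[0,0,0],4.5],
    [[0,0,0],[0,0,0],4.5],
    [[0,0,0],[0,0,0],4.5],
    [[0,0,0],[0,0,0],4.5],
    [[0,0,0],[0,0,0],4.5],
    [[0,0,0],[0,0,0],4.5]
  ],
  "force": 50
}}

```text
clock: 3.4
position: [0.6093, -0.1152, 0.0204]
ee_rot: [0.001, 1.0, -0.001, 0.002]
contact_force: [-0.2, -1.1, 6.4]
width: 0.0569
gripper_force: 57.3
```

>>> {"fn": "drive_tool", "kwargs": {
  "rows": [
    [[0,0,0],[0,0,3],4.5],
    [[0,0,0],[0,0,5],4.5],
    [[0,0,0],[0,0,6],4.5],
    [[0,0,0],[0,2,6],4.5],
    [[0,0,-0.05],[-0.5,4,0],4.5],
    [[0,0,-0.05],[-1,5,0],4.5],
    [[0,0,-0.05],[-1,5,0],4.5],
    [[0,0,-0.05],[-1,5,0],4.5]
  ]
}}

```text
clock: 4.4
position: [0.5721, 0.0966, 0.2175]
ee_rot: [0.0, 0.995, -0.101, -0.0]
contact_force: [0.1, 0.5, -2.6]
width: 0.0569
gripper_force: 56.2
```

>>> {"fn": "drive_tool", "kwargs": {
  "rows": [
    [[0,0,-0.06],[-1,5,0],4.5],
    [[0,0,-0.06],[-1,5,0],4.5],
    [[0,0,-0.05],[-1,5,0],4.5],
    [[0,0,-0.042],[-0.6,4.3,0],4.5],
    [[0,0,0],[0,2,0],4.5],
    [[0,0,0],[0,0,0],4.5],
    [[0,0,0],[0,0,0],4.5]
  ]
}}

```text
clock: 5.28
position: [0.5373, 0.3066, 0.2175]
ee_rot: [0.001, 0.979, -0.205, -0.0]
contact_force: [0.9, 0.0, -2.6]
width: 0.0568
gripper_force: 56.2
```

```bash
python3 - <<'E'
from h import *
s=manip.get_state();print(s['position'],s['ee_rot'],s['qpos'],s['width'])
im,c=snap('wrist'); im2,c2=snap('top')
np.savez('w1',K=c['camera_matrix'],V=c['view'])
a=cv2.resize(im[:,:,::-1],(533,400)); b=cv2.resize(im2[70:270,0:300,::-1],(600,400))[:, :]
cv2.imwrite('pics/w1.png',np.vstack([cv2.resize(im[:,:,::-1],(400,300)),cv2.resize(im2[60:240,50:290,::-1],(400,300))]))
E
```

```text
[0.5372501  0.30661965 0.21753656] [ 8.70960566e-04  9.78681740e-01 -2.05380820e-01 -1.09312526e-04] [ 4.06931287e-01  3.55858053e-01  1.44797148e+00 -1.33374259e-03
  1.33894533e+00  2.39174062e+00] 0.05679966290996321
```

View pics/w1.png

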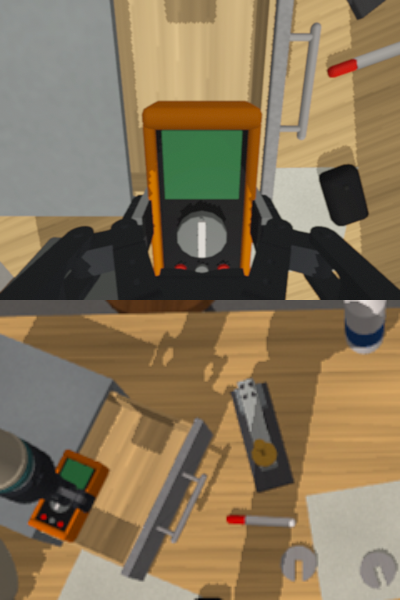

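The meter is held square to the drawer. I'll check the opening from this view: cabinet edge from (113,0) to (131,190), panel inner edge from (275,20) to (262,110), handle from (318,25) to (304,137), all in 400 px coordinates.

```bash
python3 - <<'E'
from h import *
f=np.load('w1.npz');c={'camera_matrix':f['K'],'view':f['V']}
s=1.28
P=lambda x,y,z: onplane(c,(x+.5)*s-.5,(y+.5)*s-.5,z)
hm=np.array([.545,.169]);t=np.radians(66.4);X=np.array([np.cos(t),np.sin(t)]);Y=np.array([-X[1],X[0]])
for n,x,y,z in [('cab',113,0,.105),('cab',131,190,.105),('panel in',275,20,.083),('panel in',262,110,.083),('hand',317,27,.067),('hand',304,134,.067),('tcp',0,0,0)]:
    p=P(x,y,z)[:2] if n!='tcp' else np.array([.5373,.3066]); d=p-hm; print(n,np.round(p,4),'drawer frame',np.round([d@X,d@Y],4))
E
```

```text
cab [0.698  0.3232] drawer frame [ 0.2026 -0.0785]
cab [0.523  0.4019] drawer frame [0.2047 0.1134]
panel in [0.6248 0.1866] drawer frame [ 0.048  -0.0661]
panel in [0.5441 0.2285] drawer frame [0.0542 0.0247]
hand [0.601  0.1417] drawer frame [-0.0025 -0.0623]
hand [0.4911 0.1879] drawer frame [-0.0043  0.0569]
tcp [0.5373 0.3066] drawer frame [0.123  0.0621]
```

>>> {"fn": "drive_tool", "kwargs": {
  "rows": [
    [[0,0,0],[0.3,-0.1,-3],4.5],
    [[0,0,0],[0,0,-5],4.5],
    [[0,0,0],[0,0,-5],4.5],
    [[0,0,0],[0,0,-3],4.5],
    [[0,0,0],[0,0,-1],4.5],
    [[0,0,0],[0,0,-0.4],4.5],
    [[0,0,0],[0,0,0],4.5]
  ]
}}

```text
clock: 6.25
position: [0.5412, 0.3071, 0.0451]
ee_rot: [-0.001, 0.979, -0.205, 0.001]
contact_force: [0.2, 0.7, -2.4]
width: 0.0567
gripper_force: 56.1
```

>>> {"fn": "drive_tool", "kwargs": {
  "rows": [
    [[0,0,0],[0,0,0],8],
    [[0,0,0],[0,0,0],8],
    [[0,0,0],[0,0,0],8],
    [[0,0,0],[0,0,3],8],
    [[0,0,0],[0,0,5],8],
    [[0,0,0],[0,0,6],8],
    [[0,0,0],[0,0,6],8]
  ]
}}

```text
clock: 7.12
position: [0.5399, 0.307, 0.2458]
ee_rot: [-0.0, 0.979, -0.205, 0.0]
contact_force: [0.4, 0.0, -0.3]
width: 0.0799
gripper_force: 0.0
```

>>> {"fn": "drive_tool", "kwargs": {
  "rows": [
    [[0,0,0.04],[0.5,-3,0],8],
    [[0,0,0.04],[0.5,-5,0],8],
    [[0,0,0.04],[0.5,-5,0],8.5],
    [[0,0,0.04],[0.5,-5,0],8.5],
    [[0,0,0.04],[0.5,-5,0],8.5],
    [[0,0,0.04],[0.5,-5,0],8.5],
    [[0,0,0.04],[0.5,-5,0],8.5],
    [[0,0,0.04],[0.5,-5,0],8.5]
  ]
}}

```text
clock: 8.12
position: [0.5801, -0.0745, 0.2442]
ee_rot: [0.0, 0.999, -0.046, 0.0]
contact_force: [1.7, -0.9, 0.3]
width: 0.0853
gripper_force: 0.0
```

>>> {"fn": "drive_tool", "kwargs": {
  "rows": [
    [[0,0,0.04],[0.5,-5,0],8.5],
    [[0,0,0.04],[0.5,-5,0],8.5],
    [[0,0,0.04],[0.5,-5,0],8.5],
    [[0,0,0.04],[0.5,-5,0],8.5],
    [[0,0,0.04],[0.9,-5,0],8.5],
    [[0,0,0],[0,-2.5,0],8.5],
    [[0,0,0],[0,0,0],8.5],
    [[0,0,0],[0,0,0],8.5]
  ]
}}

```text
clock: 9.12
position: [0.609, -0.3463, 0.2439]
ee_rot: [-0.001, 0.999, 0.054, -0.0]
contact_force: [0.0, 0.1, 0.3]
width: 0.0851
gripper_force: 0.0
```

```bash
cat >> h.py <<'E'
def rect(c,im,box,z,n,smax=40,vmin=60,vmax=125,k=0):
    hsv=cv2.cvtColor(im,cv2.COLOR_RGB2HSV); m=((hsv[...,1]<smax)&(hsv[...,2]>vmin)&(hsv[...,2]<vmax)).astype(np.uint8)
    x0,y0,x1,y1=box;q=np.zeros_like(m);q[y0:y1,x0:x1]=m[y0:y1,x0:x1]
    q=cv2.morphologyEx(q,cv2.MORPH_OPEN,np.ones((3,3),np.uint8))
    cs,_=cv2.findContours(q,cv2.RETR_EXTERNAL,cv2.CHAIN_APPROX_NONE);cn=max(cs,key=cv2.contourArea)
    pts=np.array([onplane(c,*p[0],z)[:2] for p in cn],np.float32)
    R=cv2.minAreaRect(pts*1000);b=cv2.boxPoints(R);e=b[1]-b[0];f=b[2]-b[1];l=e if np.hypot(*e)>np.hypot(*f) else f
    print(n,np.round(R[0],1),np.round(R[1],1),'long axis',np.degrees(np.arctan2(l[1],l[0])))
E
python3 - <<'E'
from h import *
s=manip.get_state();print(s['position'],s['ee_rot'])
im,c=snap('wrist','w2.png'); u=proj(c,[.609,-.348,.032]);print('case expected px',u)
x,y=u.astype(int); rect(c,im,(max(x-75,0),max(y-110,0),min(x+75,511),min(y+110,383)),.032,'case')
im,c=snap('top','t2.png'); im0=cv2.imread('pics/top0.png')[:,:,::-1]
d=np.abs(im.astype(int)-im0).sum(2); print('diff at case',d[142:184,328:354].mean(), 'discs',d[205:230,218:240].mean(),d[208:232,266:290].mean(),d[206:230,311:334].mean())
E
```

```text
[ 0.60895939 -0.34626265  0.24393642] [-7.69378794e-04  9.98558257e-01  5.36731158e-02 -1.08546155e-04]
case expected px [260.83104473 163.72228561]
case [ 611.2 -347.8] [99.6 49.1] long axis 6.1715784
diff at case 104.16208791208791 discs 105.42727272727272 141.17881944444446 65.31702898550725
```

View pics/w2.png

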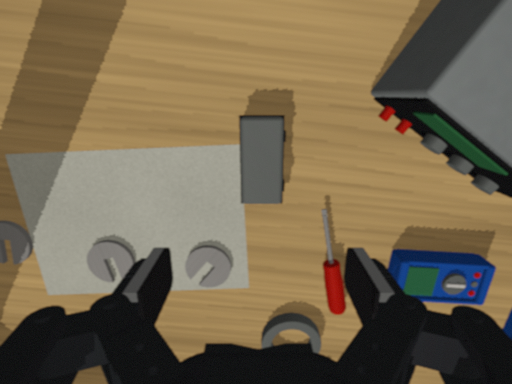

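Case confirmed at (0.611, −0.348), 6.2°, under the gripper (x 240–283 px). The screwdriver tip at (325,205) stays clear of the right finger.

>>> {"fn": "drive_tool", "kwargs": {
  "rows": [
    [[0,0,0],[0.1,-0.1,-5],8.5],
    [[0,0,0],[0,0,-6],8.5],
    [[0,0,0],[0,0,-6],8.5],
    [[0,0,0],[0,0,-4],8.5],
    [[0,0,0],[0,0,-1.7],8.5],
    [[0,0,0],[0,0,0],8.5]
  ]
}}

```text
clock: 9.98
position: [0.6102, -0.348, 0.0166]
ee_rot: [-0.0, 0.999, 0.054, -0.0]
contact_force: [0.1, -0.3, 0.5]
width: 0.0849
gripper_force: 0.0
```

>>> {"fn": "drive_tool", "kwargs": {
  "rows": [
    [[0,0,0],[0,0,0],4],
    [[0,0,0],[0,0,0],4],
    [[0,0,0],[0,0,0],4],
    [[0,0,0],[0,0,0],4],
    [[0,0,0],[0,0,0],4],
    [[0,0,0],[0,0,0],4],
    [[0,0,0],[0,0,4],4],
    [[0,0,0],[0,0,6],4]
  ],
  "force": 40
}}

```text
clock: 10.98
position: [0.6085, -0.348, 0.1155]
ee_rot: [-0.002, 0.999, 0.053, -0.002]
contact_force: [0.8, -0.1, -1.8]
width: 0.0491
gripper_force: 42.6
```

>>> {"fn": "drive_tool", "kwargs": {
  "rows": [
    [[0,0,0],[0,1,6],4],
    [[0,0,0],[0,3,6],4],
    [[0,0,-0.04],[0.4,5,1],4],
    [[0,0,-0.04],[0.4,5,0],4],
    [[0,0,-0.04],[0.4,5,0],4],
    [[0,0,-0.04],[0.4,5,0],4],
    [[0,0,-0.04],[0.4,5,0],4],
    [[0,0,-0.05],[0.4,5,0],4]
  ]
}}

```text
clock: 11.98
position: [0.6338, -0.0095, 0.2428]
ee_rot: [0.0, 0.997, -0.072, 0.0]
contact_force: [0.6, -0.9, -1.7]
width: 0.0495
gripper_force: 42.7
```

>>> {"fn": "drive_tool", "kwargs": {
  "rows": [
    [[0,0,-0.05],[0.4,5,0],4],
    [[0,0,-0.05],[0.4,5,0],4],
    [[0,0,-0.05],[0.4,5,0],4],
    [[0,0,-0.05],[0.4,5,0],4],
    [[0,0,-0.05],[0.4,4,0],4],
    [[0,0,-0.02],[0.4,2,0],4],
    [[0,0,0],[0,0,0],4],
    [[0,0,0],[0,0,0],4]
  ]
}}

```text
clock: 12.98
position: [0.6578, 0.2479, 0.2426]
ee_rot: [0.001, 0.979, -0.205, -0.0]
contact_force: [-0.3, -0.8, -1.6]
width: 0.0491
gripper_force: 42.6
```

```bash
python3 - <<'E'
from h import *
s=manip.get_state();print(s['position'],s['ee_rot'])
snap('wrist','w3.png')
E
```

```text
[0.65783901 0.24789128 0.24258627] [ 6.39806582e-04  9.78712373e-01 -2.05235565e-01 -2.12225862e-04]
```

View pics/w3.png

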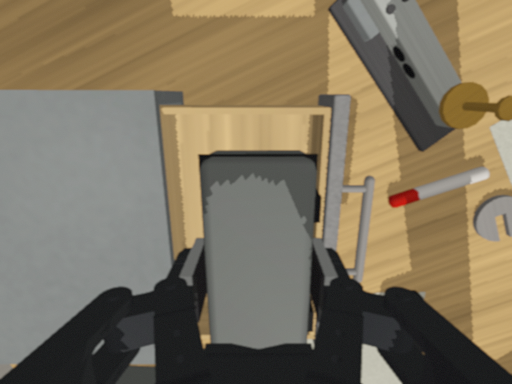

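The case hangs square over the drawer's right half; its front wall is at x≈325 px and the cabinet edge at x≈165 px.

>>> {"fn": "drive_tool", "kwargs": {
  "rows": [
    [[0,0,0],[-0.1,0.5,-3],4],
    [[0,0,0],[0,0,-6],4],
    [[0,0,0],[0,0,-5],4],
    [[0,0,0],[0,0,-4],4],
    [[0,0,0],[0,0,-1.5],4],
    [[0,0,0],[0,0,-0.5],4],
    [[0,0,0],[0,0,0],4]
  ]
}}

```text
clock: 13.9
position: [0.6583, 0.2539, 0.0443]
ee_rot: [-0.001, 0.979, -0.205, 0.001]
contact_force: [0.2, 0.7, -1.7]
width: 0.0491
gripper_force: 42.6
```

>>> {"fn": "drive_tool", "kwargs": {
  "rows": [
    [[0,0,0],[0,0,0],7.5],
    [[0,0,0],[0,0,0],7.5],
    [[0,0,0],[0,0,0],7.5],
    [[0,0,0],[0,0,3],7.5],
    [[0,0,0],[0,0,5],7.5],
    [[0,0,0],[0,0,6],7.5],
    [[0,0,0],[0,0,6],5]
  ]
}}

```text
clock: 14.78
position: [0.6569, 0.254, 0.2447]
ee_rot: [-0.0, 0.979, -0.205, 0.0]
contact_force: [0.5, 0.1, 0.7]
width: 0.0584
gripper_force: 0.0
```

>>> {"fn": "drive_tool", "kwargs": {
  "rows": [
    [[0,0,0],[-4.4,-4.5,0],0],
    [[0,0,0],[-4.4,-4.5,0],0],
    [[0,0,0],[-4.3,-4.5,0],0],
    [[0,0,0],[0,0,-5],0],
    [[0,0,0],[0,0,-6],0],
    [[0,0,0],[0,0,-5],0],
    [[0,0,0],[0,0,-1.6],0],
    [[0,0,0],[0,0,0],0]
  ]
}}

```text
clock: 15.78
position: [0.5257, 0.1195, 0.0656]
ee_rot: [0.0, 0.979, -0.205, -0.001]
contact_force: [-0.0, 0.1, 0.4]
width: -0.0002
gripper_force: 0.0
```

>>> {"fn": "drive_tool", "kwargs": {
  "rows": [
    [[0,0,0],[0.6,1.4,0],0],
    [[0,0,0],[0.4,0.9,0],0],
    [[0,0,0],[0.2,0.46,0],0],
    [[0,0,0],[0.2,0.46,0],0],
    [[0,0,0],[0.4,0.92,0],0],
    [[0,0,0],[0.6,1.37,0],0],
    [[0,0,0],[0.8,1.83,0],0],
    [[0,0,0],[0.8,1.83,0],0]
  ]
}}

```text
clock: 16.77
position: [0.5674, 0.2128, 0.0667]
ee_rot: [-0.0, 0.979, -0.205, 0.0]
contact_force: [-0.4, -2.6, 1.3]
width: -0.0001
gripper_force: 0.8
```

```bash
python3 - <<'E'
from h import *
s=manip.get_state();print(s['position'],s['contact_force'],s['width'])
im,c=snap('wrist'); im2,c2=snap('top')
cv2.imwrite('pics/w4.png',np.vstack([cv2.resize(im[:,:,::-1],(400,300)),cv2.resize(im2[60:240,20:260,::-1],(400,300))]))
E
```

```text
[0.56742303 0.2128193  0.06668078] [-0.43260966 -2.5933022   1.32517794] -7.476150519689937e-05
```

View pics/w4.png

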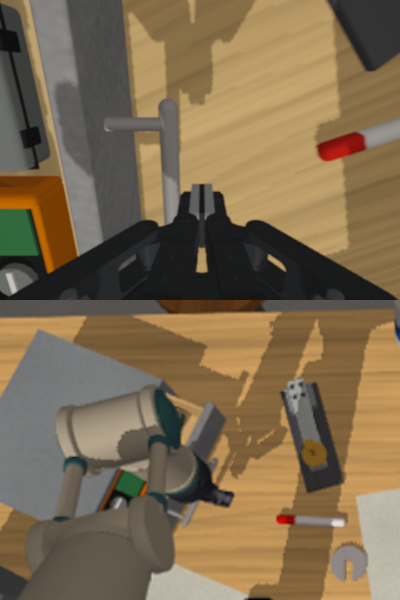

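The drawer is moving with the fingers against the handle, and both items are inside.

>>> {"fn": "drive_tool", "kwargs": {
  "rows": [
    [[0,0,0],[0.8,1.83,0],0],
    [[0,0,0],[0.8,1.83,0],0],
    [[0,0,0],[0.7,1.6,0],0],
    [[0,0,0],[0.5,1.15,0],0],
    [[0,0,0],[0.4,0.92,0],0],
    [[0,0,0],[0.3,0.69,0],0],
    [[0,0,0],[0.2,0.46,0],0],
    [[0,0,0],[0,0,0],0]
  ]
}}

```text
clock: 17.88
position: [0.6029, 0.294, 0.0667]
ee_rot: [0.002, 0.979, -0.205, -0.001]
contact_force: [-1.9, -6.0, 1.2]
width: -0.0001
gripper_force: 3.0
```

>>> {"fn": "drive_tool", "kwargs": {
  "rows": [
    [[0,0,0],[0.1,0.23,0],0],
    [[0,0,0],[0.1,0.23,0],0],
    [[0,0,0],[0.1,0.23,0],0],
    [[0,0,0],[0,0,0],0]
  ]
}}

```text
clock: 18.38
position: [0.6031, 0.2945, 0.0668]
ee_rot: [0.009, 0.979, -0.204, -0.003]
contact_force: [-6.3, -20.1, 7.7]
width: 0.0
gripper_force: 10.5
```

>>> {"fn": "drive_tool", "kwargs": {
  "rows": [
    [[0,0,0],[-1.2,-2.75,0],0],
    [[0,0,0],[-1.2,-2.75,0],0],
    [[0,0,0.07],[0,0,5],3],
    [[0,0,0.07],[0,-1,6],8],
    [[0,0,0.07],[-1,-3,6],8.5],
    [[0,0,0.07],[-2.5,-5,1.5],8.5],
    [[0,0,0.07],[-2,-5,0],8.5],
    [[0,0,0.07],[-2,-5,0],8.5]
  ]
}}

```text
clock: 19.38
position: [0.5083, 0.0591, 0.248]
ee_rot: [-0.0, 1.0, 0.005, 0.002]
contact_force: [-0.2, -0.8, 0.6]
width: 0.0849
gripper_force: 0.0
```

>>> {"fn": "drive_tool", "kwargs": {
  "rows": [
    [[0,0,0.07],[-2.5,-3.5,0],8.5],
    [[0,0,0.07],[-2.8,-3,0],8.5],
    [[0,0,0],[0,0,0],8.5],
    [[0,0,0],[0,0,0],8.5]
  ]
}}

```text
clock: 19.88
position: [0.4563, -0.0044, 0.2476]
ee_rot: [-0.0, 0.997, 0.073, 0.001]
contact_force: [0.6, -0.9, -0.8]
width: 0.0851
gripper_force: 0.0
```

```bash
cat >> h.py <<'E'
def disc(p0,cam='wrist',z=.008,fn=None,thr=150):
    """find the slotted disc near p0; centre, slot angle"""
    im,c=snap(cam,fn); s=manip.get_state()
    hsv=cv2.cvtColor(im,cv2.COLOR_RGB2HSV); u=proj(c,[*p0,z]); f=np.linalg.norm(proj(c,[p0[0],p0[1]+.032,z])-u)
    S=6; R=int(f*1.7); x0,y0=int(u[0])-R,int(u[1])-R
    crop=cv2.resize(im[max(y0,0):y0+2*R,max(x0,0):x0+2*R],None,fx=S,fy=S,interpolation=cv2.INTER_CUBIC); x0=max(x0,0);y0=max(y0,0)
    h=cv2.cvtColor(crop,cv2.COLOR_RGB2HSV); m=((h[...,1]<40)&(h[...,2]<thr)&(h[...,2]>60)).astype(np.uint8)
    m=cv2.morphologyEx(m,cv2.MORPH_OPEN,np.ones((9,9),np.uint8))
    cs,_=cv2.findContours(m,cv2.RETR_EXTERNAL,cv2.CHAIN_APPROX_NONE)
    cn=max(cs,key=cv2.contourArea)
    W=np.array([onplane(c,(x+.5)/S-.5+x0,(y+.5)/S-.5+y0,z)[:2]*1e4 for [[x,y]] in cn])
    cw=W.astype(np.int32).reshape(-1,1,2); (cx,cy),r=cv2.minEnclosingCircle(cw)
    hull=cv2.convexHull(cw,returnPoints=False); hull=np.sort(hull,axis=0)[::-1]
    d=cv2.convexityDefects(cw,hull); k=d[d[:,0,3].argmax(),0]
    mouth=(cw[k[0],0]+cw[k[1],0])/2; far=cw[k[2],0]; v=mouth-np.array([cx,cy])
    print('tcp',np.round(s['position'],4),'yaw',round(float(2*np.degrees(np.arctan2(s['ee_rot'][2],s['ee_rot'][1]))),1))
    print('disc c',np.round([cx/1e4,cy/1e4],4),'r mm',round(r/10,1),'slot ang',np.round(np.degrees(np.arctan2(v[1],v[0])),1),'gap mm',np.linalg.norm(cw[k[0],0]-cw[k[1],0])/10,'depth mm',k[3]/2560)
    return crop,m
E
python3 - <<'E'
from h import *
crop,m=disc((.4565,-.015))
cv2.imwrite('pics/a1.png',np.hstack([crop[:,:,::-1],cv2.cvtColor(m*255,cv2.COLOR_GRAY2BGR)])[::2,::2])
E
```

```text
tcp [ 0.4565 -0.0042  0.2474] yaw 8.4
disc c [ 0.4572 -0.0166] r mm 34.7 slot ang 173.0 gap mm 18.20686683644388 depth mm 37.66875
```

View pics/a1.png

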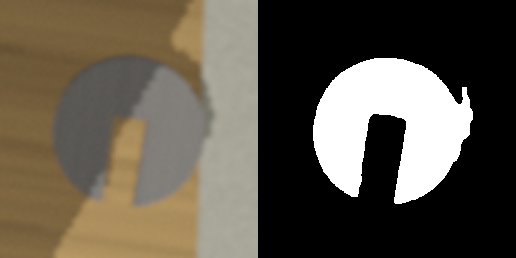

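The crop shows the disc at (128,130) with a clean slot, plus a small mask leak at the paper's edge on the right. I'll improve the measurement with a larger opening and fit the line to hull minus disc.

```bash
cat >> h.py <<'E'
def disc(p0,cam='wrist',z=.008,fn=None,thr=150,lo=60,smax=40):
    im,c=snap(cam,fn); s=manip.get_state()
    u=proj(c,[*p0,z]); f=np.linalg.norm(proj(c,[p0[0],p0[1]+.032,z])-u)
    S=6; R=int(f*1.7); x0,y0=max(int(u[0])-R,0),max(int(u[1])-R,0)
    crop=cv2.resize(im[y0:y0+2*R,x0:x0+2*R],None,fx=S,fy=S,interpolation=cv2.INTER_CUBIC)
    h=cv2.cvtColor(crop,cv2.COLOR_RGB2HSV); m=((h[...,1]<smax)&(h[...,2]<thr)&(h[...,2]>lo)).astype(np.uint8)
    E=lambda n:cv2.getStructuringElement(cv2.MORPH_ELLIPSE,(n,n))
    m=cv2.morphologyEx(m,cv2.MORPH_OPEN,E(35))
    cs,_=cv2.findContours(m,cv2.RETR_EXTERNAL,cv2.CHAIN_APPROX_NONE); cn=max(cs,key=cv2.contourArea)
    world=lambda q:np.array([onplane(c,(x+.5)/S-.5+x0,(y+.5)/S-.5+y0,z)[:2] for x,y in q])
    m1=np.zeros_like(m);cv2.drawContours(m1,[cn],-1,1,-1); hl=np.zeros_like(m);cv2.drawContours(hl,[cv2.convexHull(cn)],-1,1,-1)
    sl=cv2.morphologyEx(hl&~m1&1,cv2.MORPH_OPEN,E(17)); n,lab,st,_=cv2.connectedComponentsWithStats(sl); k=1+st[1:,4].argmax()
    ys,xs=np.nonzero(lab==k); q=world(np.c_[xs,ys][::7]).astype(np.float32)
    vx,vy,px,py=cv2.fitLine(q,cv2.DIST_L2,0,.001,.001).ravel()
    W=world(cv2.convexHull(cn)[:,0]); (cx,cy),r=cv2.minEnclosingCircle((W*1e3).astype(np.float32))
    if (px-cx/1e3)*vx+(py-cy/1e3)*vy<0: vx,vy=-vx,-vy
    off=-(px-cx/1e3)*vy+(py-cy/1e3)*vx; t=(q-[px,py])@[vx,vy]; w=(q-[px,py])@[-vy,vx]
    print('tcp',np.round(s['position'],4),'yaw',round(float(2*np.degrees(np.arctan2(s['ee_rot'][2],s['ee_rot'][1]))),1))
    print('disc c',np.round([cx/1e3,cy/1e3],4),'r mm',round(r,1),'slot ang',round(float(np.degrees(np.arctan2(vy,vx))),1),'len/wid mm',np.round([np.ptp(t)*1e3,np.ptp(w)*1e3],1),'off mm',round(float(off*1e3),1))
    cv2.imwrite('pics/dbg.png',np.hstack([crop[:,:,::-1],cv2.cvtColor(m1*255,cv2.COLOR_GRAY2BGR)])[::2,::2])
E
python3 - <<'E'
from h import *
disc((.4565,-.015))
disc((.4565,-.015),smax=30)
disc((.442,-.157),cam='top')
E
```

```text
tcp [ 0.4565 -0.004   0.2472] yaw 8.4
disc c [ 0.4564 -0.0163] r mm 33.9 slot ang -179.7 len/wid mm [36.3 15.8] off mm -2.9
tcp [ 0.4564 -0.004   0.2471] yaw 8.5
disc c [ 0.4556 -0.0162] r mm 32.9 slot ang -179.6 len/wid mm [36.  16.9] off mm -2.7
tcp [ 0.4562 -0.004   0.2469] yaw 8.5
disc c [ 0.4441 -0.1579] r mm 35.2 slot ang -160.3 len/wid mm [30.6 13.4] off mm -0.6
```

>>> {"fn": "drive_tool", "kwargs": {
  "rows": [
    [[0,0,-0.074],[0,-0.5,-5],8.5],
    [[0,0,-0.074],[0,-0.5,-6],8.5],
    [[0,0,0],[0,0,-6],8.5],
    [[0,0,0],[0,0,-5],8.5],
    [[0,0,0],[0,0,-1.5],8.5],
    [[0,0,0],[0,0,-0.4],8.5],
    [[0,0,0],[0,0,0],7.2],
    [[0,0,0],[0,0,0],7.2]
  ]
}}

```text
clock: 21.08
position: [0.4566, -0.0147, 0.0089]
ee_rot: [0.0, 1.0, -0.0, 0.001]
contact_force: [0.8, -0.4, -0.9]
width: 0.0719
gripper_force: 0.0
```

>>> {"fn": "drive_tool", "kwargs": {
  "rows": [
    [[0,0,0],[0,0,0],6.8],
    [[0,0,0],[0,0,0],6],
    [[0,0,0],[0,0,0],6],
    [[0,0,0],[0,0,0],6],
    [[0,0,0],[0,0,0],6]
  ],
  "force": 30
}}

```text
clock: 21.7
position: [0.4561, -0.0147, 0.0089]
ee_rot: [0.0, 1.0, -0.001, 0.001]
contact_force: [-0.8, 0.5, 5.9]
width: 0.06
gripper_force: 17.6
```

>>> {"fn": "drive_tool", "kwargs": {
  "rows": [
    [[0,0,0],[0,0,0.1],5],
    [[0,0,0],[0,0,0],5],
    [[0,0,0],[0,0,0],5],
    [[0,0,0],[0,0,0],5]
  ],
  "force": 40
}}

```text
clock: 22.2
position: [0.4555, -0.0147, 0.0092]
ee_rot: [0.0, 1.0, -0.001, 0.0]
contact_force: [-1.2, 0.6, 6.2]
width: 0.0592
gripper_force: 44.0
```

```bash
python3 - <<'E'
from h import *
s=manip.get_state();print(s['position'],s['width'],s['gripper_force'])
im,c=snap('wrist','g1.png')
E
```

```text
[ 0.45552289 -0.01468043  0.009212  ] 0.05924703957760661 43.991262316703796
```

View pics/g1.png

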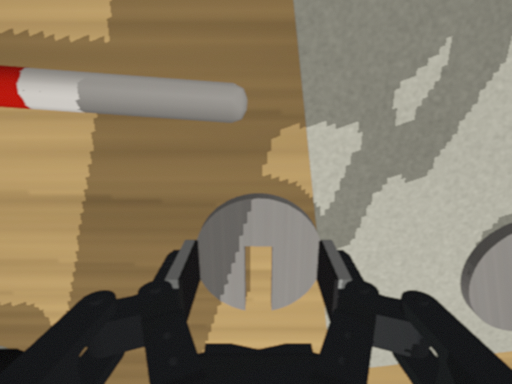

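The disc is between the pads: slot end at about (259,247), mouth at about (259,307), disc top edge at row 195. I'll check whether the grip is centred.

```bash
python3 - <<'E'
from h import *
c=eyes.get_calibration('wrist')
for n,u,v in [('slot end',259,247),('mouth',259,307),('rim top',259,195),('left',198,250),('right',320,250)]: print(n,np.round(onplane(c,u,v,.009),4))
print(proj(c,[.4555,-.0147,.008]))
E
```

```text
slot end [ 0.4615 -0.0143  0.009 ]
mouth [ 0.426  -0.0143  0.009 ]
rim top [ 0.4885 -0.0144  0.009 ]
left [0.4599 0.0158 0.009 ]
right [ 0.4598 -0.0444  0.009 ]
[259.72778649 256.76162389]
```

>>> {"fn": "drive_tool", "kwargs": {
  "rows": [
    [[0,0,0],[0,0,1],5],
    [[0,0,0],[0,0,3],5],
    [[0,0,0],[0,0,5],5],
    [[0,0,0],[0,0,6],5],
    [[0,0,0],[2,0,4],5],
    [[0,0,0],[4,1,0],5],
    [[0,0,0],[5,1,0],5],
    [[0,0,0],[5,1,0],5]
  ]
}}

```text
clock: 23.25
position: [0.6165, 0.0157, 0.1993]
ee_rot: [0.0, 1.0, -0.001, -0.0]
contact_force: [-0.0, -0.2, -1.7]
width: 0.0594
gripper_force: 44.0
```

>>> {"fn": "drive_tool", "kwargs": {
  "rows": [
    [[0,0,0],[5,1,0],5],
    [[0,0,0],[4,1.1,0],5],
    [[0,0,0],[1.5,0,0],5],
    [[0,0,0],[0,0,-4],5],
    [[0,0,0],[0,0,-4],5],
    [[0,0,0],[0,0,-2],5],
    [[0,0,0],[0,0,0],5],
    [[0,0,0],[0,0,0],5]
  ]
}}

```text
clock: 24.25
position: [0.7212, 0.0363, 0.1]
ee_rot: [0.0, 1.0, -0.001, 0.001]
contact_force: [0.5, -0.4, -1.5]
width: 0.0594
gripper_force: 44.0
```

```bash
cat > st.py <<'E'
from h import *
s=manip.get_state();print(np.round(s['position'],4),np.round(s['ee_rot'],4),s['width'],s['contact_force'].round(1))
E
python3 st.py; python3 - <<'E'
from h import *
im,c=snap('wrist','g2.png'); im2,_=snap('scene'); im3,_=snap('top')
cv2.imwrite('pics/g2v.png',np.vstack([im[:,:,::-1][:,:],np.hstack([cv2.resize(im2[190:290,230:360,::-1],(256,197)),cv2.resize(im3[90:190,150:280,::-1],(256,197))])]))
E
```

```text
[0.7212 0.0363 0.1   ] [ 1.e-04  1.e+00 -6.e-04  7.e-04] 0.0593959127343724 [ 0.5 -0.4 -1.5]
```

View pics/g2v.png

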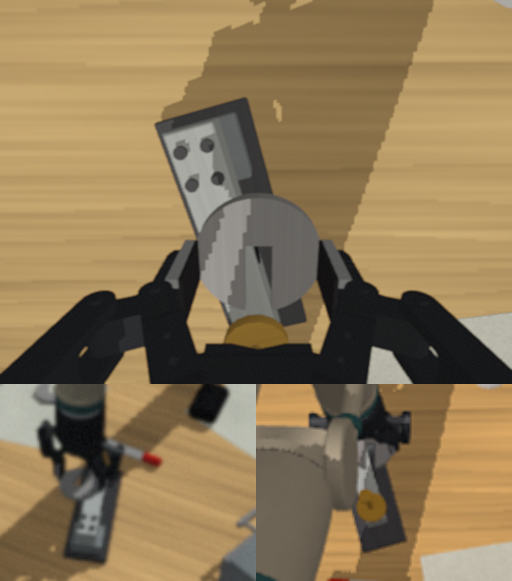

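The disc is level in the jaws. Its slot is in line with the foot plate, which shows behind it at (257,333).

>>> {"fn": "drive_tool", "kwargs": {
  "rows": [
    [[0,0,0],[0,0,-0.8],5],
    [[0,0,0],[0,0,-0.4],5],
    [[0,0,0],[-2,0,0],5],
    [[0,0,0],[-1.5,0,0],5],
    [[0,0,0],[-1,0,0],5],
    [[0,0,0],[-1,0,0],5],
    [[0,0,0],[0,0,0],5]
  ]
}}

```text
clock: 25.28
position: [0.6649, 0.0364, 0.087]
ee_rot: [0.0, 1.0, -0.001, -0.0]
contact_force: [0.6, 0.1, -1.6]
width: 0.0592
gripper_force: 44.0
```

>>> {"fn": "drive_tool", "kwargs": {
  "rows": [
    [[0,0,0],[-1,0,0],5],
    [[0,0,0],[-1,0,0],5],
    [[0,0,0],[-0.5,0,0],5],
    [[0,0,0],[-0.3,0,0],5],
    [[0,0,0],[0,0,0],5],
    [[0,0,0],[0,0,0],5]
  ]
}}

```text
clock: 26.02
position: [0.6379, 0.0363, 0.0871]
ee_rot: [0.0, 1.0, -0.001, 0.0]
contact_force: [0.3, 0.2, -1.7]
width: 0.0594
gripper_force: 44.0
```

>>> {"fn": "drive_tool", "kwargs": {
  "rows": [
    [[0,0,0],[0,0,-0.2],5],
    [[0,0,0],[0,0,-0.1],5],
    [[0,0,0],[0,0,0],5]
  ]
}}

```text
clock: 26.4
position: [0.6377, 0.0364, 0.0843]
ee_rot: [0.0, 1.0, -0.001, 0.0]
contact_force: [-0.1, 0.7, 1.1]
width: 0.0595
gripper_force: 44.3
```

>>> {"fn": "drive_tool", "kwargs": {
  "rows": [
    [[0,0,0],[0,0,0],6.2],
    [[0,0,0],[0,0,0],6.5],
    [[0,0,0],[0,0,0],7],
    [[0,0,0],[0,0,0],8],
    [[0,0,0],[0,0,1],8.2],
    [[0,0,0],[0,0,4],8.2],
    [[0,0,0],[0,0,6],8.2],
    [[0,0,0],[0,0,5],8.2]
  ]
}}

```text
clock: 27.4
position: [0.6379, 0.0363, 0.2471]
ee_rot: [0.0, 1.0, -0.001, 0.001]
contact_force: [0.2, 0.3, -1.0]
width: 0.0815
gripper_force: 0.0
```

```bash
python3 - <<'E'
from h import *
im,c=snap('wrist','g3.png');np.savez('g3',K=c['camera_matrix'],V=c['view'])
for n,p in [('seat',[.639,.0365,.083]),('knob',[.639,.0365,.129])]: print(n,proj(c,p))
a=im[100:384,110:410,::-1]; cv2.imwrite('pics/g3v.png',cv2.resize(a,None,fx=2,fy=2))
E
python3 st.py
```

```text
seat [258.46885059 176.37786764]
knob [258.57295172 189.05731389]
[0.6411 0.0362 0.2549] [ 5.0e-04  1.0e+00 -5.0e-04  7.7e-03] 0.08208777298138485 [1.9 0.4 4.1]
```

View pics/g3v.png

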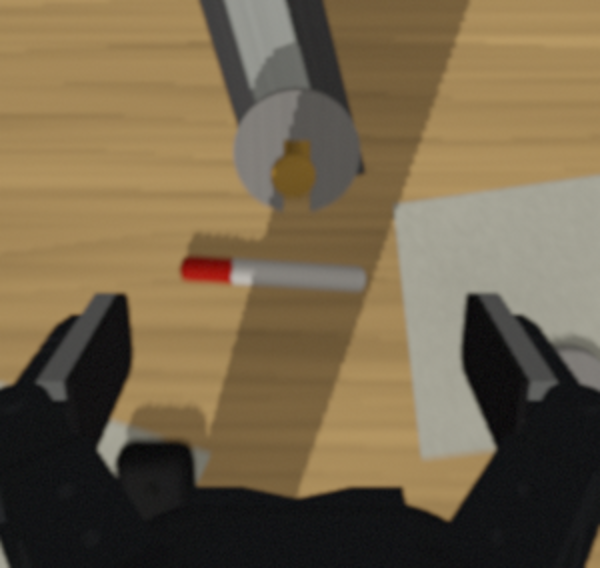

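Disc A lies flat on the foot plate, stem in the slot, centre at about (258,175) px against 176 expected. Next is disc B.

>>> {"fn": "drive_tool", "kwargs": {
  "rows": [
    [[0,0,0.052],[-3,-3,0],8.5],
    [[0,0,0.052],[-4,-4,0],8.5],
    [[0,0,0.052],[-4,-4,0],8.5],
    [[0,0,0.052],[-4,-4,0],8.5],
    [[0,0,0.052],[-3.5,-3.5,0],8.5],
    [[0,0,0],[-1,-0.8,0],8.5],
    [[0,0,0],[0,0,0],8.5],
    [[0,0,0],[0,0,0],8.5]
  ]
}}

```text
clock: 28.45
position: [0.4436, -0.1561, 0.2442]
ee_rot: [-0.0, 0.992, 0.129, 0.001]
contact_force: [0.6, 0.1, 0.9]
width: 0.085
gripper_force: 0.0
```

```bash
python3 - <<'E'
from h import *
disc((.442,-.157)); disc((.442,-.157),thr=142)
disc((.4505,-.292),thr=142)
E
```

```text
tcp [ 0.4436 -0.1559  0.2441] yaw 14.9
disc c [ 0.4459 -0.1546] r mm 37.5 slot ang -164.4 len/wid mm [37.7 12.1] off mm 1.4
tcp [ 0.4435 -0.1559  0.244 ] yaw 14.9
disc c [ 0.446  -0.1546] r mm 36.7 slot ang -163.9 len/wid mm [37.2 13. ] off mm 1.3
tcp [ 0.4434 -0.1559  0.2439] yaw 14.9
disc c [ 0.4524 -0.2904] r mm 36.9 slot ang 147.3 len/wid mm [37.3 10.2] off mm 0.0
```

>>> {"fn": "drive_tool", "kwargs": {
  "rows": [
    [[0,0,0.019],[-0.1,-0.1,-5],8.5],
    [[0,0,0],[0,0,-6],8.5],
    [[0,0,0],[0,0,-6],8.5],
    [[0,0,0],[0,0,-4],8.5],
    [[0,0,0],[0,0,-1.7],8.5],
    [[0,0,0],[0,0,-0.8],8.5],
    [[0,0,0],[0,0,0],7.2],
    [[0,0,0],[0,0,0],7.2]
  ]
}}

```text
clock: 29.6
position: [0.4424, -0.1579, 0.0098]
ee_rot: [0.001, 0.99, 0.139, 0.001]
contact_force: [0.3, -0.7, 0.1]
width: 0.072
gripper_force: 0.0
```

>>> {"fn": "drive_tool", "kwargs": {
  "rows": [
    [[0,0,0],[0,0,0],6.8],
    [[0,0,0],[0,0,0],6],
    [[0,0,0],[0,0,0],5],
    [[0,0,0],[0,0,0],5],
    [[0,0,0],[0,0,0],5],
    [[0,0,0],[0,0,0],5]
  ],
  "force": 40
}}

```text
clock: 30.35
position: [0.4419, -0.1578, 0.0103]
ee_rot: [0.0, 0.99, 0.138, 0.001]
contact_force: [-0.6, 0.9, 8.0]
width: 0.059
gripper_force: 40.9
```

```bash
python3 - <<'E'
from h import *
disc((.442,-.157),thr=142)
E
```

```text
tcp [ 0.4419 -0.1578  0.0103] yaw 15.9
disc c [ 0.4605 -0.1601] r mm 51.1 slot ang -80.9 len/wid mm [36.9 32.5] off mm 25.4
```

>>> {"fn": "drive_tool", "kwargs": {
  "rows": [
    [[0,0,0],[0,0,1],5],
    [[0,0,0],[0,0,4],5],
    [[0,0,0],[0,0,6],5],
    [[0,0,0.13],[0,0,6],5],
    [[0,0,0.13],[1,2,3],5],
    [[0,0,0.13],[2.8,4,0],5],
    [[0,0,0.13],[2.8,4,0],5],
    [[0,0,0.13],[2.8,4,0],5]
  ]
}}

```text
clock: 31.4
position: [0.5358, -0.0165, 0.2095]
ee_rot: [0.0, 0.893, 0.449, 0.0]
contact_force: [0.7, -0.5, -2.0]
width: 0.0587
gripper_force: 44.4
```

>>> {"fn": "drive_tool", "kwargs": {
  "rows": [
    [[0,0,0.13],[2.8,4,0],5],
    [[0,0,0.13],[2.8,4,0],5],
    [[0,0,0.13],[2.8,4,0],5],
    [[0,0,0.13],[1.9,1.9,0],5],
    [[0,0,0.12],[0,0,-4],5],
    [[0,0,0],[0,0,-4],5],
    [[0,0,0],[0,0,-3],5],
    [[0,0,0],[0,0,0],5]
  ]
}}

```text
clock: 32.4
position: [0.636, 0.1211, 0.0963]
ee_rot: [-0.002, 0.708, 0.706, -0.003]
contact_force: [0.2, 0.1, -2.4]
width: 0.059
gripper_force: 44.4
```

```bash
python3 st.py
```

```text
[0.636  0.1211 0.0963] [-0.0022  0.7082  0.706  -0.0027] 0.059015799961957716 [ 0.2  0.1 -2.4]
```

>>> {"fn": "drive_tool", "kwargs": {
  "rows": [
    [[0,0,0],[0.3,0,0.1],5],
    [[0,0,0],[0,0,0],5],
    [[0,0,0],[0,0,0],5]
  ]
}}

```text
clock: 32.78
position: [0.6423, 0.1214, 0.1015]
ee_rot: [0.001, 0.708, 0.706, 0.001]
contact_force: [0.4, 0.3, -2.4]
width: 0.0591
gripper_force: 44.4
```

>>> {"fn": "drive_tool", "kwargs": {
  "rows": [
    [[0,0,0],[-0.3,0,-0.3],5],
    [[0,0,0],[0,0,0],5],
    [[0,0,0],[0,0,0],5],
    [[0,0,0],[0,0,0],5]
  ]
}}

```text
clock: 33.28
position: [0.6386, 0.1213, 0.097]
ee_rot: [0.0, 0.708, 0.706, 0.0]
contact_force: [0.2, 0.1, -2.0]
width: 0.0591
gripper_force: 44.4
```

Now slide it in along −y, 8.5 cm.

>>> {"fn": "drive_tool", "kwargs": {
  "rows": [
    [[0,0,0],[0,-2,0],5],
    [[0,0,0],[0,-1.5,0],5],
    [[0,0,0],[0,-1,0],5],
    [[0,0,0],[0,-1,0],5],
    [[0,0,0],[0,0,0],5]
  ]
}}

```text
clock: 33.9
position: [0.6386, 0.0654, 0.097]
ee_rot: [0.0, 0.709, 0.706, 0.0]
contact_force: [0.6, -0.0, -1.7]
width: 0.059
gripper_force: 44.4
```

>>> {"fn": "drive_tool", "kwargs": {
  "rows": [
    [[0,0,0],[0,-1,0],5],
    [[0,0,0],[0,-1,0],5],
    [[0,0,0],[0,-0.6,0],5],
    [[0,0,0],[0,-0.3,0],5],
    [[0,0,0],[0,0,0],5],
    [[0,0,0],[0,0,0],5]
  ]
}}

```text
clock: 34.65
position: [0.6385, 0.0376, 0.097]
ee_rot: [-0.0, 0.708, 0.706, 0.0]
contact_force: [0.4, 0.3, -2.2]
width: 0.0589
gripper_force: 44.4
```

>>> {"fn": "drive_tool", "kwargs": {
  "rows": [
    [[0,0,0],[0,-0.1,-0.2],5],
    [[0,0,0],[0,0,-0.15],5],
    [[0,0,0],[0,0,0],5],
    [[0,0,0],[0,0,0],5]
  ]
}}

```text
clock: 35.15
position: [0.6384, 0.0365, 0.0935]
ee_rot: [-0.0, 0.708, 0.706, 0.0]
contact_force: [-0.2, 1.2, -0.9]
width: 0.0589
gripper_force: 44.5
```

>>> {"fn": "drive_tool", "kwargs": {
  "rows": [
    [[0,0,0],[0,0,-0.05],5],
    [[0,0,0],[0,0,0],6.2],
    [[0,0,0],[0,0,0],6.5],
    [[0,0,0],[0,0,0],7],
    [[0,0,0],[0,0,0],8],
    [[0,0,0],[0,0,1],8.2],
    [[0,0,0],[0,0,4],8.2],
    [[0,0,0],[0,0,6],8.2]
  ]
}}

```text
clock: 36.15
position: [0.6374, 0.0364, 0.2028]
ee_rot: [-0.001, 0.708, 0.706, -0.001]
contact_force: [1.3, 0.4, 0.6]
width: 0.0821
gripper_force: 0.0
```

>>> {"fn": "drive_tool", "kwargs": {
  "rows": [
    [[0,0,0],[0,0,4.5],8.2],
    [[0,0,0],[0,0,0],8.2],
    [[0,0,0],[0,0,0],8.2]
  ]
}}

```text
clock: 36.52
position: [0.6381, 0.0364, 0.248]
ee_rot: [-0.0, 0.708, 0.706, -0.0]
contact_force: [-0.2, 0.1, -0.4]
width: 0.0823
gripper_force: 0.0
```

```bash
python3 - <<'E'
from h import *
im,c=snap('wrist','g5.png');u=proj(c,[.639,.0365,.091]);print(u, proj(c,[.639,.0685,.091]))
h=cv2.cvtColor(im,cv2.COLOR_RGB2HSV)
x,y=u.astype(int);a=im[y-70:y+70,x-70:x+70,::-1];cv2.imwrite('pics/g5v.png',cv2.resize(a,None,fx=4,fy=4,interpolation=cv2.INTER_CUBIC))
E
```

```text
[261.58726735 178.55709112] [261.5946425  146.38112641]
```

View pics/g5v.png

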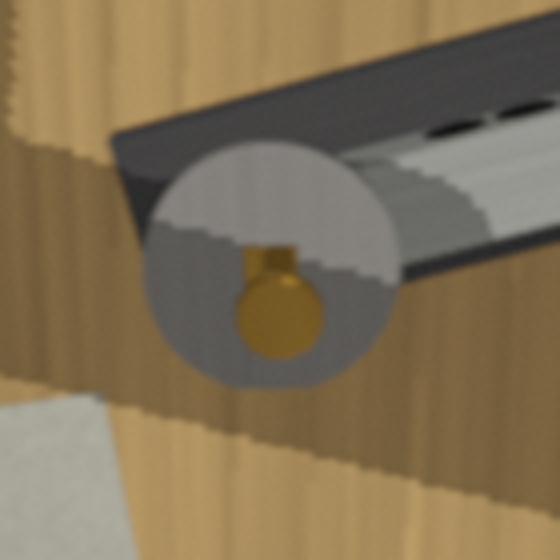

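Disc B lies flat on A: centre at (272,265) in the crop, within about 4 mm of the stem, with its slot pointing −y. Next is disc C.

>>> {"fn": "drive_tool", "kwargs": {
  "rows": [
    [[0,0,0.13],[-2,-3,0],8.5],
    [[0,0,0.13],[-2.4,-4.2,0],8.5],
    [[0,0,0.13],[-2.4,-4.2,0],8.5],
    [[0,0,0.13],[-2.4,-4.2,0],8.5],
    [[0,0,0.13],[-2.4,-4.2,0],8.5],
    [[0,0,0.13],[-2.4,-4.2,0],8.5],
    [[0,0,0.13],[-2.4,-4.2,0],8.5],
    [[0,0,0.13],[-2.4,-4.2,0],8.5]
  ]
}}

```text
clock: 37.58
position: [0.4489, -0.2883, 0.2462]
ee_rot: [-0.002, 0.262, 0.965, 0.001]
contact_force: [1.1, -1.2, -0.4]
width: 0.0851
gripper_force: 0.0
```

>>> {"fn": "drive_tool", "kwargs": {
  "rows": [
    [[0,0,0],[0,-0.4,0],8.5],
    [[0,0,0],[0,0,0],8.5],
    [[0,0,0],[0,0,0],8.5]
  ]
}}

```text
clock: 37.95
position: [0.4509, -0.2904, 0.2474]
ee_rot: [-0.001, 0.263, 0.965, 0.001]
contact_force: [-0.4, 0.8, -0.4]
width: 0.0847
gripper_force: 0.0
```

```bash
python3 - <<'E'
from h import *
disc((.4505,-.292),fn='h1.png'); disc((.4505,-.292),thr=142)
E
```

```text
tcp [ 0.4509 -0.2904  0.2476] yaw 149.5
disc c [ 0.4513 -0.2903] r mm 37.8 slot ang 147.3 len/wid mm [37.2 10.5] off mm 1.3
tcp [ 0.451  -0.2905  0.2478] yaw 149.5
disc c [ 0.4507 -0.2923] r mm 36.5 slot ang 147.2 len/wid mm [36.7 12.9] off mm -0.7
```

>>> {"fn": "drive_tool", "kwargs": {
  "rows": [
    [[0,0,-0.04],[0,-0.2,-5],8.5],
    [[0,0,0],[0,0,-6],8.5],
    [[0,0,0],[0,0,-6],8.5],
    [[0,0,0],[0,0,-4],8.5],
    [[0,0,0],[0,0,-2],8.5],
    [[0,0,0],[0,0,-0.8],8.5],
    [[0,0,0],[0,0,0],7.2],
    [[0,0,0],[0,0,0],7.2]
  ]
}}

```text
clock: 39.05
position: [0.4514, -0.2941, 0.0111]
ee_rot: [0.001, 0.283, 0.959, -0.0]
contact_force: [-0.7, 0.1, -0.3]
width: 0.0719
gripper_force: 0.0
```

>>> {"fn": "drive_tool", "kwargs": {
  "rows": [
    [[0,0,0],[0,0,0],6.8],
    [[0,0,0],[0,0,0],6],
    [[0,0,0],[0,0,0],5],
    [[0,0,0],[0,0,0],5],
    [[0,0,0],[0,0,0],5],
    [[0,0,0],[0,0,0],5]
  ],
  "force": 40
}}

```text
clock: 39.8
position: [0.451, -0.2939, 0.0114]
ee_rot: [0.001, 0.283, 0.959, -0.0]
contact_force: [-0.4, 1.7, 8.9]
width: 0.0585
gripper_force: 41.0
```

>>> {"fn": "drive_tool", "kwargs": {
  "rows": [
    [[0,0,0],[0,0,1],5],
    [[0,0,0],[0,0,4],5],
    [[0,0,0],[0,0,6],5],
    [[0,0,-0.1],[0,0,6],5],
    [[0,0,-0.1],[1,2,3],5],
    [[0,0,-0.1],[2.8,4,0],5],
    [[0,0,-0.1],[2.8,4,0],5],
    [[0,0,-0.1],[2.8,4,0],5]
  ]
}}

```text
clock: 40.8
position: [0.5448, -0.1524, 0.2103]
ee_rot: [0.0, 0.513, 0.858, -0.0]
contact_force: [0.3, -0.2, -2.4]
width: 0.0584
gripper_force: 43.9
```

>>> {"fn": "drive_tool", "kwargs": {
  "rows": [
    [[0,0,-0.1],[2.8,4,0],5],
    [[0,0,-0.1],[2.8,3,0],5],
    [[0,0,-0.1],[2.7,2.6,0],5],
    [[0,0,-0.1],[1,1,0],5],
    [[0,0,-0.1],[0,0,-4],5],
    [[0,0,0],[0,0,-4],5],
    [[0,0,0],[0,0,-2],5],
    [[0,0,0],[0,0,0],5]
  ]
}}

```text
clock: 41.8
position: [0.6357, -0.0474, 0.108]
ee_rot: [-0.002, 0.708, 0.706, -0.001]
contact_force: [0.1, 0.3, -1.9]
width: 0.0589
gripper_force: 43.9
```

>>> {"fn": "drive_tool", "kwargs": {
  "rows": [
    [[0,0,0],[0,0,0],5],
    [[0,0,0],[0,0,0],5]
  ]
}}

```text
clock: 42.05
position: [0.6384, -0.0479, 0.1116]
ee_rot: [0.001, 0.708, 0.706, 0.001]
contact_force: [-0.6, -0.5, -1.1]
width: 0.0586
gripper_force: 43.9
```

>>> {"fn": "drive_tool", "kwargs": {
  "rows": [
    [[0,0,0],[0,0,-0.4],5],
    [[0,0,0],[0,0,0],5],
    [[0,0,0],[0,2,0],5],
    [[0,0,0],[0,1.5,0],5],
    [[0,0,0],[0,1,0],5],
    [[0,0,0],[0,0.7,0],5],
    [[0,0,0],[0,0,0],5],
    [[0,0,0],[0,0,0],5]
  ]
}}

```text
clock: 43.05
position: [0.6376, 0.0041, 0.106]
ee_rot: [0.0, 0.708, 0.706, -0.0]
contact_force: [0.7, 0.1, -2.1]
width: 0.0585
gripper_force: 43.9
```

>>> {"fn": "drive_tool", "kwargs": {
  "rows": [
    [[0,0,0],[0,1,0],5],
    [[0,0,0],[0,1,0],5],
    [[0,0,0],[0,0.8,0],5],
    [[0,0,0],[0,0.4,0],5],
    [[0,0,0],[0,0,0],5],
    [[0,0,0],[0,0,0],5]
  ]
}}

```text
clock: 43.8
position: [0.6375, 0.0362, 0.106]
ee_rot: [0.0, 0.708, 0.706, -0.0]
contact_force: [0.5, 0.3, -1.3]
width: 0.0584
gripper_force: 43.9
```

>>> {"fn": "drive_tool", "kwargs": {
  "rows": [
    [[0,0,0],[0,0,-0.2],5],
    [[0,0,0],[0,0,-0.15],5],
    [[0,0,0],[0,0,0],5],
    [[0,0,0],[0,0,0],5]
  ]
}}

```text
clock: 44.3
position: [0.6375, 0.0361, 0.1026]
ee_rot: [0.0, 0.708, 0.706, -0.0]
contact_force: [-0.5, -0.9, -0.3]
width: 0.0584
gripper_force: 44.2
```

Contact reached. Release and back off.

>>> {"fn": "drive_tool", "kwargs": {
  "rows": [
    [[0,0,0],[0,0,-0.05],5],
    [[0,0,0],[0,0,0],6.2],
    [[0,0,0],[0,0,0],6.5],
    [[0,0,0],[0,0,0],7],
    [[0,0,0],[0,0,0],8],
    [[0,0,0],[0,0,1],8.2],
    [[0,0,0],[0,0,4],8.2],
    [[0,0,0],[0,0,6],8.2]
  ]
}}

```text
clock: 45.3
position: [0.6364, 0.0364, 0.2119]
ee_rot: [-0.001, 0.708, 0.706, -0.001]
contact_force: [1.3, -0.1, 0.7]
width: 0.0817
gripper_force: 0.0
```

>>> {"fn": "drive_tool", "kwargs": {
  "rows": [
    [[0,0,0],[-2,-2,4],8.2],
    [[0,0,0],[-4,-4,2],8.2],
    [[0,0,0],[-3,-4,2],8.2],
    [[0,0,0],[-1,-2,2],8.2],
    [[0,0,0],[0,0,0],8.2],
    [[0,0,0],[0,0,0],8.2]
  ]
}}

```text
clock: 46.05
position: [0.5376, -0.083, 0.3118]
ee_rot: [-0.0, 0.708, 0.706, 0.0]
contact_force: [-0.8, 0.6, 0.0]
width: 0.0818
gripper_force: 0.0
```

```bash
python3 - <<'E'
from h import *
im,c=snap('wrist','f1.png'); im2,c2=snap('top','ft.png'); im3,_=snap('scene','fs.png')
u=proj(c2,[.639,.0365,.099]);print(u,proj(c,[.639,.0365,.099]))
a=cv2.resize(im2[60:240,20:260,::-1],(560,420),interpolation=cv2.INTER_CUBIC)
b=cv2.resize(im3[185:325,220:460,::-1],(240,140)); 
w=proj(c,[.639,.0365,.099]).astype(int); y0=max(w[1]-50,0);x0=min(max(w[0]-60,0),392)
d=cv2.resize(im[y0:y0+100,x0:x0+120,::-1],(240,200),interpolation=cv2.INTER_CUBIC)
x,y=u.astype(int); e=cv2.resize(im2[y-20:y+20,x-24:x+24,::-1],(240,200),interpolation=cv2.INTER_CUBIC)
col=np.vstack([b,d,e]); out=np.zeros((560,800,3),np.uint8); out[:420,:560]=a; out[:540,560:]=col; cv2.imwrite('pics/final.png',out)
print('crop origins',x0,y0,x-24,y-20)
E
python3 st.py
```

```text
[207.08569957 148.93007696] [356.56820214  54.35020316]
crop origins 296 4 183 128
[ 0.5376 -0.0827  0.311 ] [-9.000e-04  7.077e-01  7.065e-01 -3.000e-04] 0.08231294117214791 [-0.5 -0.6 -0.7]
```

View pics/final.png

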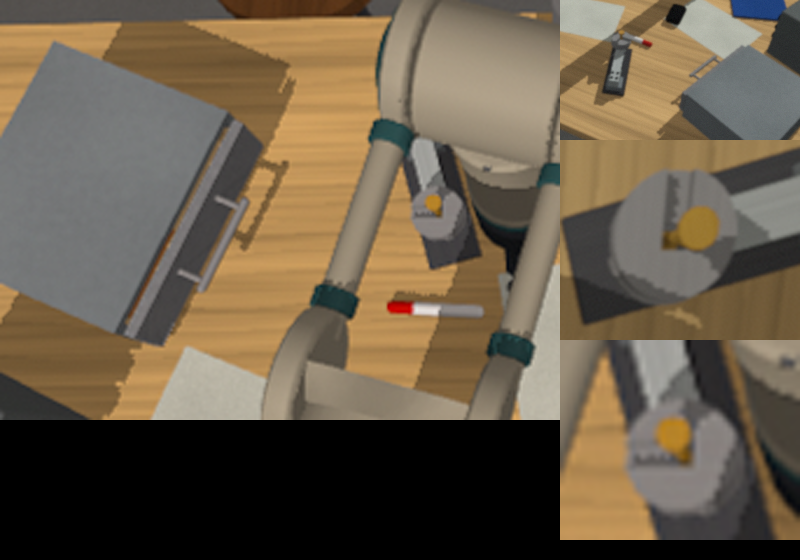

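The final view shows the stack flat with the knob above it. At the drawer there is a thin brown strip between cabinet edge (232,112)–(122,333) and the panel, so it may not be fully shut. The wide knuckles could have met the cabinet front before the drawer closed. I'll measure it.

```bash
python3 - <<'E'
from h import *
c=eyes.get_calibration('top'); P=lambda x,y,z: onplane(c,(x+.5)/2.3333-.5+20,(y+.5)/2.3333-.5+60,z)[:2]
t=np.radians(66.4);X=np.array([np.cos(t),np.sin(t)]);Y=np.array([-X[1],X[0]])
h=(P(245,200,.067)+P(203,289,.067))/2
for n,p in [('h1',P(245,200,.067)),('h2',P(203,289,.067)),('cab1',P(234,112,.105)),('cab2',P(120,334,.105))]: print(n,p.round(4),'dX from handle',round((p-h)@X,4))
print(h)
E
```

```text
h1 [0.6639 0.2824] dX from handle 0.0013
h2 [0.551 0.329] dX from handle -0.0013
cab1 [0.7643 0.2871] dX from handle 0.0457
cab2 [0.4903 0.4085] dX from handle 0.0473
[0.6074652 0.3057243]
```

About 11 mm is still open, so I'll push again with the gripper turned a quarter turn, narrow side towards the cabinet.

>>> {"fn": "drive_tool", "kwargs": {
  "rows": [
    [[0,0,-0.06],[0.7,4,0],4],
    [[0,0,-0.06],[0.7,5,0],2],
    [[0,0,-0.06],[0.7,5,0],0],
    [[0,0,-0.06],[0.7,5,0],0],
    [[0,0,-0.06],[0.7,5,0],0],
    [[0,0,-0.06],[0.7,5,0],0],
    [[0,0,-0.052],[0.6,4.8,0],0],
    [[0,0,0],[0,0,-4],0]
  ]
}}

```text
clock: 47.2
position: [0.5872, 0.2598, 0.2732]
ee_rot: [0.0, 0.836, 0.549, 0.003]
contact_force: [-0.1, -0.1, -0.7]
width: -0.0001
gripper_force: 0.0
```

>>> {"fn": "drive_tool", "kwargs": {
  "rows": [
    [[0,0,0],[0,0,-6],0],
    [[0,0,0],[0,0,-6],0],
    [[0,0,0],[0,0,-6],0],
    [[0,0,0],[0,0,-2.4],0],
    [[0,0,0],[0,0,0],0],
    [[0,0,0],[0,0,0],0]
  ]
}}

```text
clock: 47.95
position: [0.5864, 0.2552, 0.0689]
ee_rot: [0.0, 0.837, 0.547, 0.001]
contact_force: [0.5, -0.1, -0.6]
width: -0.0001
gripper_force: 0.0
```

>>> {"fn": "drive_tool", "kwargs": {
  "rows": [
    [[0,0,0],[0.6,1.37,0],0],
    [[0,0,0],[0.4,0.92,0],0],
    [[0,0,0],[0.2,0.46,0],0],
    [[0,0,0],[0.2,0.46,0],0],
    [[0,0,0],[0.2,0.46,0],0],
    [[0,0,0],[0.2,0.46,0],0],
    [[0,0,0],[0.12,0.27,0],0],
    [[0,0,0],[0,0,0],0]
  ]
}}

```text
clock: 48.95
position: [0.6037, 0.2963, 0.0679]
ee_rot: [0.001, 0.837, 0.547, -0.002]
contact_force: [-2.5, -6.0, 1.9]
width: 0.0003
gripper_force: 2.9
```

>>> {"fn": "drive_tool", "kwargs": {
  "rows": [
    [[0,0,0],[0.1,0.23,0],0],
    [[0,0,0],[0.1,0.23,0],0],
    [[0,0,0],[0,0,0],0]
  ]
}}

```text
clock: 49.32
position: [0.6038, 0.2966, 0.0679]
ee_rot: [0.003, 0.837, 0.547, -0.006]
contact_force: [-5.0, -15.5, 6.9]
width: -0.0001
gripper_force: 8.0
```

```bash
python3 - <<'E'
from h import *
f=np.load('w1.npz');c={'camera_matrix':f['K'],'view':f['V']};im=cv2.imread('pics/w1.png')
t=np.radians(66.4);X=np.array([np.cos(t),np.sin(t)]);hm=np.array([.546,.165])
for y in (15,60):
  for x in range(250,300,2): print(x,y,round((onplane(c,(x+.5)*1.28-.5,(y+.5)*1.28-.5,.085)[:2]-hm)@X*1e3,1),im[y,x][::-1])
E
echo; python3 - <<'E'
import sys; sys.path.insert(0,'.')
import os; os.chdir('.')
from h import *
# final top view: profile along X through the handle middle, heights .105/.085
c=eyes.get_calibration('top');im=cv2.imread('pics/ft.png')
t=np.radians(66.4);X=np.array([np.cos(t),np.sin(t)]);Y=np.array([-X[1],X[0]]);h=np.array([.6075,.3057])
for off in (-.09,.09):
  for d in range(24,64,3):
    u=proj(c,[*(h+X*d/1e3+Y*off),.085]); print(off,d,im[int(round(u[1])),int(round(u[0]))][::-1])
E
```

```text
250 15 77.2 [207 180 130]
252 15 75.2 [174 148 105]
254 15 73.2 [147 123  84]
256 15 71.2 [124 103  70]
258 15 69.3 [109  91  62]
260 15 67.3 [105  88  59]
262 15 65.3 [113  93  63]
264 15 63.3 [112  93  63]
266 15 61.3 [103  85  58]
268 15 59.3 [154 129  88]
270 15 57.3 [200 173 124]
272 15 55.3 [200 172 124]
274 15 53.3 [162 138  99]
276 15 51.3 [79 77 75]
278 15 49.3 [128 127 123]
280 15 47.3 [144 143 140]
282 15 45.3 [142 141 138]
284 15 43.3 [143 141 139]
286 15 41.3 [143 142 140]
288 15 39.3 [144 143 140]
290 15 37.3 [142 140 138]
292 15 35.3 [139 124 101]
294 15 33.3 [150 123  80]
296 15 31.3 [194 164 110]
298 15 29.3 [198 167 114]
250 60 74.7 [181 155 108]
252 60 72.6 [152 128  89]
254 60 70.5 [114  94  64]
256 60 68.3 [106  87  59]
258 60 66.2 [111  92  62]
260 60 64.1 [113  94  63]
262 60 62.0 [106  87  60]
264 60 59.9 [135 113  78]
266 60 57.8 [203 176 125]
268 60 55.7 [204 177 127]
270 60 53.6 [181 156 112]
272 60 51.5 [84 82 78]
274 60 49.4 [130 128 125]
276 60 47.3 [146 144 141]
278 60 45.2 [144 142 141]
280 60 43.0 [147 145 143]
282 60 40.9 [151 149 147]
284 60 38.8 [153 151 147]
286 60 36.7 [143 140 133]
288 60 34.6 [146 122  84]
290 60 32.5 [181 152 101]
292 60 30.4 [199 168 114]
294 60 28.3 [197 167 113]
296 60 26.2 [197 168 113]
298 60 24.1 [197 168 114]

-0.09 24 [66 64 64]
-0.09 27 [65 64 64]
-0.09 30 [67 65 65]
-0.09 33 [68 66 66]
-0.09 36 [63 61 61]
-0.09 39 [96 94 93]
-0.09 42 [124 120 121]
-0.09 45 [121 117 119]
-0.09 48 [121 117 118]
-0.09 51 [124 120 122]
-0.09 54 [121 113 109]
-0.09 57 [129 105  77]
-0.09 60 [89 78 65]
-0.09 63 [61 62 63]
0.09 24 [71 69 69]
0.09 27 [71 69 69]
0.09 30 [71 68 69]
0.09 33 [69 66 67]
0.09 36 [66 63 64]
0.09 39 [72 70 71]
0.09 42 [114 111 112]
0.09 45 [123 120 119]
0.09 48 [122 119 119]
0.09 51 [121 119 120]
0.09 54 [120 105  94]
0.09 57 [108  69  38]
0.09 60 [67 60 57]
0.09 63 [66 69 70]
```

The grey overlay panel is 16 mm thick, so shut puts the handle 51 mm in front of the cabinet. I measured about 47 mm, and both pushes hit a hard stop at the same place, so the drawer is shut. Backing off.

>>> {"fn": "drive_tool", "kwargs": {
  "rows": [
    [[0,0,0],[-1,-2.3,0],0],
    [[0,0,0],[-1.2,-2.75,0],0],
    [[0,0,0],[0,0,4],0],
    [[0,0,0],[0,0,6],0],
    [[0,0,0],[0,0,6],0],
    [[0,0,0],[-3,0,3],0],
    [[0,0,0],[0,0,0],0],
    [[0,0,0],[0,0,0],0]
  ]
}}

```text
clock: 50.32
position: [0.5547, 0.2524, 0.2572]
ee_rot: [0.0, 0.838, 0.546, -0.0]
contact_force: [0.8, 0.5, -0.9]
width: 0.0
gripper_force: 0.0
```

```bash
python3 - <<'E'
from h import *
im,_=snap('top','ft2.png'); c=eyes.get_calibration('top')
t=np.radians(66.4);X=np.array([np.cos(t),np.sin(t)]);Y=np.array([-X[1],X[0]]);h=np.array([.6075,.3057])
for d in range(30,66,3):
    u=proj(c,[*(h+X*d/1e3-Y*.09),.085]); print(d,im[int(round(u[1])),int(round(u[0]))])
a=cv2.imread('pics/top0.png')[:,:,::-1].astype(int); D=np.abs(im-a).sum(2)
for n,(x,y) in dict(tape=(371,257),marker=(207,191),driver=(382,208),mouse=(175,255),blue=(432,208)).items(): print(n,D[y-12:y+12,x-12:x+12].mean().round(1))
E
python3 st.py
```

```text
30 [65 63 62]
33 [65 63 63]
36 [66 63 64]
39 [63 62 62]
42 [105 102 103]
45 [120 116 117]
48 [117 114 115]
51 [119 116 115]
54 [121 118 118]
57 [123 117 114]
60 [81 74 66]
63 [60 61 61]
tape 12.2
marker 113.3
driver 13.0
mouse 6.3
blue 39.8
[0.5547 0.2523 0.2565] [-2.000e-04  8.376e-01  5.462e-01 -9.000e-04] 0.00024535220237001577 [0.6 1.6 0.3]
```

```bash
python3 -c "
from rig import job
print(job.sign_off())"
```

```text
the job is handed in; nothing more can be done
None
```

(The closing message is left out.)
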